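# Set out the feeding-tube station

## Robot

A 6-joint arm with a two-finger parallel gripper is mounted at the origin on the work surface. World frame = base frame: x ahead of the robot, y to its left, z up, the work surface at z = 0. Lengths are in m, angles in rad, forces in N, time in s.
With the tool pointing down it reaches from about 0.375 to 0.9 m from the base axis. Payload 3.1 kg.
Tool frame: the origin (TCP) lies between the finger pads; the fingertips stand manip.finger_overhang ahead of it and the grasp point (between the pads) lies 5 mm behind it (manip.finger_overhang is the distance from the TCP to the fingertips, in m); z points along the fingers, y is the line along which they close (so a half turn about z gives the same grasp; the last joint's range is limited). The gripper opens to 85 mm and grips with 20 to 120 N. Pads are 22 mm wide; open, the fingers measure 114 mm over their backs; the gripper's body (76 mm by 85 mm) begins 54 mm behind the grasp point. The pads swing forward as they close: fully open they stand 13 mm farther back than shut.
Start: joints at [-1.306, 0.527, 1.433, -0, 1.181, -0.178], TCP at [0.268, -0.564, 0.245] pointing down, gripper open.
Joint ranges: [-3.08, 3.08], [-0.75, 2.2], [0.22, 2.44], [-1.43, 4.57], [0, 2.65], [-2.85, 2.85]. Speed limits (rad/s): [2.79, 2.79, 3.14, 3.14, 3.14, 3.14].

## Interface

Orientations are given as a unit quaternion [x, y, z, w].
In Python, from station import manip gives the robot as it stands.
- The arm moves only by the tool drive_tool, never from a script. Its argument "plan" is a list of rows, each a list of 7 numbers: the shift along the tool's x, y, z in m, then the turn, a rotation vector about the tool's x, y, z in degrees, then the opening, from -1 (shut) to 1 (fully open). In form: [[x, y, z, wx, wy, wz, gripper], ...]. A call has 1 to 10 rows; each row shifts and turns the commanded pose from where the row before left it, along the tool's axes as they then stand; what a row does not reach is not made up. A row lasts 1/10 s, in which the tool goes at most 50 mm and 8.59 degrees, less where a joint would pass 70% of its speed; a pose out of reach is approached as far as the arm can. A call is refused whole if a number of a shift passes 0.05 or a number of a turn 8.59, either way. A call with a gripper value outside its range is refused whole. The fingers move at their own pace and stop on an object; "newtons" is the grip in N (left out, the last holds). Time passes only in rows, so rows that do not move let the fingers close. It gives the time, the measured TCP pose, the force, the opening and the grip force at its end, in the units of the state.
- manip.sense(): the state, without advancing time (a new reading comes with each control period).
- manip.snapshot(name): name is "scene" or "top"; returns a dict with "image" (400x640x3 uint8, red, green, blue), "z_map" (400x640 float32, m along the optical axis (not along the pixel's ray), 0 where there is no reading), "fov_y" (degrees; the focal length in pixels is half the picture's height over the tangent of half this angle, whatever the lens; pixels are square), "cx", "cy" (the principal point, pixels), "extrinsics" (4x4, takes a point from camera to world coordinates). Camera axes: x right, y up, looking along -z (the intrinsics and any distortion apply to the point x, -y, -z); pixel columns grow to the right and rows downward; lengths in m; the calibration is good to about 2 mm. A picture is of the moment at which its call begins.
- manip.sign_off(): hands the job in; it is judged then, once.
The state is a dict: "t": time; "q": joint angles; "qd": joint speeds; "tau": joint torques, N m; "tcp_pos": TCP position; "tool_rot": TCP orientation; "force": force on the tool from outside, world axes, zero at the start; "ft_torque": the same for the moment, N m; "finger_gap": opening from 0.0 (shut) to 1.0 (fully open); "gripper_force": force on a finger pad.
Only numpy, scipy, OpenCV 4.12 (cv2) and the standard library are available. Lean on these libraries where they do the work, as an engineer would, in place of code of your own. Each camera call takes 0.05 s, during which the arm holds its last target. There are 200 camera calls.

## Task

Set up the zoo kitchen's station for filling feeding tubes: stand the tall cardboard tube centred on the round mat in front of the vegetable tub, the short cardboard tube centred on the round mat in front of the kitchen scale, and the steel cup, mouth up, centred on the mat between those two. Once the short tube stands on its mat, put the knobbed lid on top of it, seated with its plug inside the tube's mouth. Leave the glass jar standing where it is.

Things in the scene. Friction and masses are not known exactly. Their poses are not given: they have to be found in the camera images.
- tall_tube: Tall plain brown cardboard tube, open at both ends, 56 mm outside diameter, 4 mm wall, 170 mm high, about 100 g. Stands upright on the table at the start, z axis up; origin at the centre of its underside.
- short_tube: Short plain brown cardboard tube, open at both ends, 56 mm outside diameter, 48 mm bore, 95 mm high, about 80 g. Stands upright on the table at the start, z axis up; origin at the centre of its underside.
- cup: Small open stainless steel cup, 60 mm high, outside diameter 54 mm at the foot widening to 62 mm at the rim, 3 mm wall, about 120 g. Stands upright on the table at the start, z axis up; origin at the centre of its underside.
- lid: Round aluminium lid with black knob, 90 g, lying plug down. From below: plug 40 mm diameter, 10 mm high; disc 62 mm diameter, 4 mm thick; upright round knob 20 mm diameter, 30 mm high (44 mm in all). Origin at the centre of the plug's underside, z up through the knob. Seated on the short tube, its origin is 85 mm above the tube's origin; the plug has 4 mm of play all round.
- jar: Closed glass jar with a steel cap, 72 mm diameter, 115 mm high, loose, standing among the things to be moved; to be left alone. Origin at the centre of its underside.
- mat_tub: Round black rubber mat, 84 mm diameter, 4 mm thick, fixed on the table, like the other two. Origin at the centre of its underside. This one lies in front (robot side) of the vegetable tub: a clear plastic tub of apples and carrots, 170 mm deep, 270 mm wide, about 100 mm high with its heap, fixed at the far left or far right, its centre 170 to 180 mm beyond the mat's.
- mat_scale: Round black rubber mat, 84 mm diameter, 4 mm thick, fixed on the table, like the other two. Origin at the centre of its underside. This one lies in front (robot side) of the kitchen scale: white, with a square steel platform, 200 x 200 mm, 67 mm high, fixed at the far left or far right, on the side where the tub is not, its centre 170 to 180 mm beyond the mat's.
- mat_mid: Round black rubber mat, 84 mm diameter, 4 mm thick, fixed on the table, like the other two. Origin at the centre of its underside. This one lies between the other two, near the middle of the table, at least 130 mm from either.
There are look-alikes about, which are no part of the job. Leave any orange look-alike of the lid alone.

How it is judged:
By the outcome, as a careful person would: the job done as asked, in the order asked, and still so for the second after the job is handed in, with the robot touching nothing.
It also fails if it takes over 106 s, if anything falls off the work surface, if the arm or the gripper's body presses on something with over 40 N, if the wrist force passes 120 N, or if a joint passes its speed limit or range.

## Working session

There is one attempt and no reset: what is moved stays moved. The work goes in short steps, Python scripts to look and compute and a tool call to move; the robot and the scene stay as the last step left them, time stands still between calls to the robot, and variables do not carry over. Pictures are saved under pics/ and viewed, at most 14 in all, crops included, and the job is handed in when it is done.

Besides the shell and the picture viewer there is one more tool, called after ">>>" in YAML: its name, and indented under it one key for each argument. drive_tool: Moves the arm, as the interface text tells. Its arguments: {"type":"object","properties":{"plan":{"type":"array"},"newtons":{"type":"number"}},"required":["plan"]}

```bash
ls; mkdir -p pics
cat > h.py <<'E'
import numpy as np, cv2
from station import manip
def snap(n,f=None):
    s=manip.snapshot(n)
    if f: cv2.imwrite('pics/'+f,cv2.cvtColor(s['image'],cv2.COLOR_RGB2BGR))
    np.savez('/tmp/'+n+'.npz',**{k:v for k,v in s.items()})
    return s
def cloud(s):
    z=np.array(s['z_map'],float);h,w=z.shape
    f=h/2/np.tan(np.radians(float(s['fov_y']))/2)
    u,v=np.meshgrid(np.arange(w),np.arange(h))
    d=s.get('distortion') if isinstance(s,dict) else None
    P=np.stack([(u-float(s['cx']))/f*z,-(v-float(s['cy']))/f*z,-z,np.ones_like(z)],-1)
    W=P@np.array(s['extrinsics']).T
    W=W[...,:3]; W[z==0]=np.nan
    return W
E
python3 - <<'E'
from h import *
for n in('scene','top'):
    s=snap(n,n+'0.png'); print(n,[ (k,s[k]) for k in s if k not in('image','z_map')])
    W=cloud(s); print(np.nanpercentile(W[...,2],[1,10,50,90,99]), (s['z_map']==0).mean())
print(manip.sense(),manip.finger_overhang)
E
```

```text
pics
scene [('fov_y', 51.61315063141614), ('cx', 319.12630775858116), ('cy', 204.54753978785206), ('extrinsics', array([[-0.41196694, -0.73776483,  0.53477686,  1.01776346],
       [ 0.91115704, -0.33915804,  0.23401855,  0.25578184],
       [ 0.00872322,  0.58367361,  0.81194152,  0.91099018],
       [ 0.        ,  0.        ,  0.        ,  1.        ]]))]
[-0.75271362 -0.64152773  0.00256634  0.07420445  0.42380431] 0.00419921875
top [('fov_y', 45.9878496573992), ('cx', 310.8820541825442), ('cy', 195.0613131932055), ('extrinsics', array([[-0.00605361,  0.99496713, -0.10001881,  0.34225333],
       [-0.99985035, -0.0076434 , -0.01551935, -0.01017011],
       [-0.01620572,  0.0999099 ,  0.99486451,  1.25864686],
       [ 0.        ,  0.        ,  0.        ,  1.        ]]))]
[-0.75460658 -0.00359553  0.00168593  0.70376275  0.83124857] 0.00380859375
{'t': 0.1, 'q': array([-1.30549344e+00,  5.28377063e-01,  1.43376522e+00,  1.69926985e-05,
        1.18139482e+00, -1.78478670e-01]), 'qd': array([-0.00063135, -0.00165109, -0.00250267, -0.00143256,  0.0002064 ,
        0.00071876]), 'tau': array([ 2.87914690e-04, -4.43301594e+01, -1.78586769e+01, -1.38316791e-04,
        3.80081590e-03, -2.27454092e-05]), 'tcp_pos': array([ 0.26822913, -0.56384172,  0.24443192]), 'tool_rot': array([ 9.75483331e-01,  2.20071181e-01, -3.43433600e-05, -9.71650395e-04]), 'force': array([ 0.28060113, -0.74259275, -0.05957912]), 'ft_torque': array([ 0.0174865 , -0.04427205,  0.00226599]), 'gripper_force': 0.0, 'finger_gap': 1.0016228380576124} 0.014
```

View pics/top0.png

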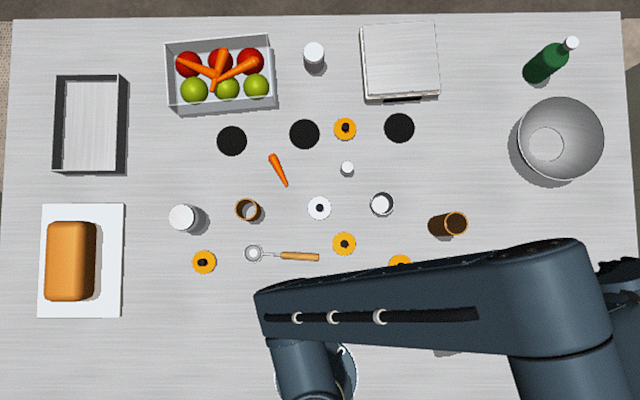

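View pics/scene0.png

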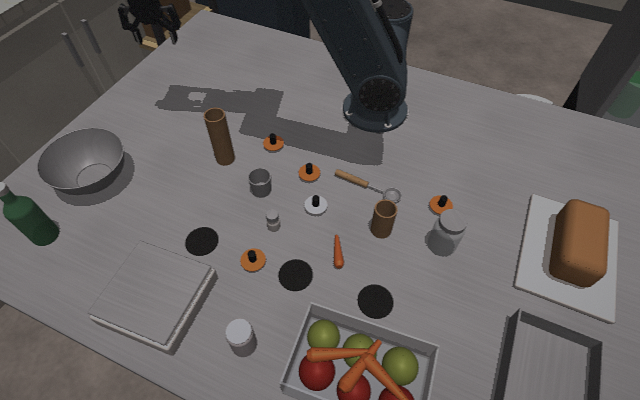

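The top view shows the mats at (232,141) for the tub, (304,134) for the middle and (399,128) for the scale. The short tube is at (248,210), the tall tube at (447,225), the cup at (381,204), the white lid at (319,208) and the jar at (187,218). A shaker at (347,168), a carrot at (278,170) and several orange lids lie among them.

```bash
cat >> h.py <<'E'
from scipy.optimize import least_squares
def fitc(p,r):
    # fixed-radius robust rim fit
    c0=np.median(p,0)
    return least_squares(lambda c:np.hypot(*(p-c).T)-r,c0,loss='soft_l1',f_scale=.001).x
def topfit(W,xy,h,r,R=.06,tol=.006,dz=0):
    m=(np.hypot(W[...,0]-xy[0],W[...,1]-xy[1])<R)&(abs(W[...,2]-h-dz)<tol)
    p=W[m]; (c,rr)=cv2.minEnclosingCircle(p[:,:2].astype(np.float32))
    return np.round([*c,rr,*p[:,:2].mean(0),np.median(p[:,2]),len(p)],4)
E
python3 - <<'E'
from h import *
pix={'tall':((447,222),(215,115),.17,.028),'short':((248,207),(384,205),.095,.028),'cup':((381,201),(260,174),.06,.031),'lid':((319,208),(316,203),.044,.01),'lid_disc':((319,208),(316,206),.014,.031),'jar':((183,217),(452,222),.115,.036),
'mtub':((232,141),(375,301),.004,.042),'mmid':((304,134),(296,275),.004,.042),'mscale':((399,128),(202,241),.004,.042),'shaker':((347,166),(272,213),.035,.01)}
for i,n in enumerate(('top','scene')):
    s=dict(np.load('/tmp/%s.npz'%n)); W=cloud(s); img=s['image'].astype(int)
    for k,v in pix.items():
        u,w=v[i]
        pt=np.nanmedian(W[w-2:w+3,u-2:u+3].reshape(-1,3),0)
        if k[0]=='m':
            dark=(img.max(2)<50)&(np.hypot(W[...,0]-pt[0],W[...,1]-pt[1])<.06)&(abs(W[...,2])<.02)
            p=W[dark]; c,r=cv2.minEnclosingCircle(p[:,:2].astype(np.float32)); print(n,k,np.round([*p.mean(0),*c,r],4),len(p))
        else:
            try: print(n,k,pt.round(3),topfit(W,pt,v[2],v[3]))
            except Exception as e: print(n,k,pt.round(3),'none')
    print(n,'table z',[np.round(np.nanmedian(W[r-4:r+5,c-4:c+5,2]),4) for c,r in ([(280,180),(360,240),(440,170)] if i==0 else [(350,250),(290,230),(200,200)])])
E
```

```text
top tall [ 0.392 -0.346  0.03 ] [ 3.831e-01 -3.247e-01  2.840e-02  3.833e-01 -3.234e-01  1.695e-01
  1.450e+02]
top short [0.438 0.178 0.001] [4.257e-01 1.716e-01 2.800e-02 4.262e-01 1.719e-01 9.460e-02 1.100e+02]
top cup [ 0.451 -0.178  0.004] [ 4.418e-01 -1.724e-01  3.080e-02  4.443e-01 -1.733e-01  5.930e-02
  1.000e+02]
top lid [ 0.43  -0.012  0.044] [ 4.324e-01 -1.100e-02  9.700e-03  4.324e-01 -1.110e-02  4.400e-02
  4.700e+01]
top lid_disc [ 0.43  -0.012  0.044] [ 4.371e-01 -1.100e-02  3.480e-02  4.324e-01 -1.150e-02  1.410e-02
  3.640e+02]
top jar [0.406 0.32  0.115] [4.060e-01 3.262e-01 3.200e-02 4.054e-01 3.256e-01 1.151e-01 5.200e+02]
top mtub [0.6185 0.2242 0.0042 0.6186 0.2247 0.0414] 678
top mmid [0.6355 0.0269 0.004  0.636  0.0266 0.0409] 678
top mscale [ 0.6499 -0.2299  0.0038  0.6506 -0.2303  0.0412] 679
top shaker [ 0.537 -0.085  0.06 ] [ 0.5283 -0.0849  0.0147  0.5228 -0.0824  0.0325 14.    ]
top table z [np.float64(0.006), np.float64(-0.0002), np.float64(-0.0004)]
scene tall [ 0.362 -0.341  0.149] [ 3.822e-01 -3.240e-01  2.920e-02  3.828e-01 -3.232e-01  1.700e-01
  
[... 235 characters left out ...]
id [ 0.439 -0.006  0.034] [ 4.310e-01 -1.020e-02  1.120e-02  4.327e-01 -9.900e-03  4.580e-02
  4.500e+01]
scene lid_disc [ 0.439 -0.007  0.019] [ 4.311e-01 -9.400e-03  3.210e-02  4.351e-01 -9.000e-03  1.600e-02
  2.780e+02]
scene jar [0.412 0.325 0.117] [4.045e-01 3.254e-01 3.260e-02 4.062e-01 3.262e-01 1.168e-01 5.200e+02]
scene mtub [0.6181 0.2251 0.0057 0.6174 0.2244 0.0417] 928
scene mmid [0.6351 0.0279 0.0059 0.6346 0.0269 0.0418] 825
scene mscale [ 0.6493 -0.2285  0.006   0.6488 -0.2299  0.042 ] 715
scene shaker [ 0.531 -0.084  0.062] [ 5.347e-01 -8.240e-02  1.590e-02  5.413e-01 -7.760e-02  3.390e-02
  5.300e+01]
scene table z [np.float64(0.002), np.float64(0.0019), np.float64(0.0026)]
```

>>> drive_tool:
  plan:
    - [0,0,0,0,0,6.35,1]
    - [0,0,0,0,0,6.35,1]
    - [0,0,0,0,0,6.35,1]
    - [0,0,0,0,0,6.35,1]
    - [0.02,-0.04,0,0,0,0,1]
    - [0.02,-0.04,0,0,0,0,1]
    - [0.02,-0.04,0,0,0,0,1]
    - [0.02,-0.04,0,0,0,0,1]
    - [0.02,-0.04,0,0,0,0,1]
    - [0.015,-0.04,0,0,0,0,1]
  newtons: 30

```text
t: 1.1
tcp_pos: [0.3839, -0.3226, 0.2451]
tool_rot: [1.0, 0.0, 0.0, -0.0]
force: [0.4, 0.4, 0.0]
finger_gap: 0.999
gripper_force: 0.0
```

>>> drive_tool:
  plan:
    - [-0.001,0.0015,-0.0,0,0,0,1]
    - [0,0,0.03,0,0,0,1]
    - [0,0,0.03,0,0,0,1]
    - [0,0,0.03,0,0,0,1]
    - [0,0,0.015,0,0,0,1]
    - [0,0,0,0,0,0,1]
    - [0,0,0,0,0,0,-1]
    - [0,0,0,0,0,0,-1]
    - [0,0,0,0,0,0,-1]
    - [0,0,0,0,0,0,-1]
  newtons: 30

```text
t: 2.1
tcp_pos: [0.3827, -0.3266, 0.1415]
tool_rot: [1.0, 0.0, 0.001, 0.001]
force: [-0.4, 0.1, 3.8]
finger_gap: 0.649
gripper_force: 32.0
```

>>> drive_tool:
  plan:
    - [0,0,0,0,0,0,-1]
    - [0,0,0,0,0,0,-1]
    - [0,0,0,0,0,0,-1]

```text
t: 2.4
tcp_pos: [0.3828, -0.3266, 0.1414]
tool_rot: [1.0, 0.0, 0.001, 0.001]
force: [0.1, -0.3, 6.6]
finger_gap: 0.648
gripper_force: 32.1
```

>>> drive_tool:
  plan:
    - [0,0,-0.01,0,0,0,-1]
    - [0,0,-0.03,0,0,0,-1]
    - [0,0,-0.03,0,0,0,-1]
    - [0,0,-0.03,0,0,0,-1]
    - [0.01,-0.02,0,0,0,0,-1]
    - [0.017,-0.035,0,0,0,0,-1]
    - [0.017,-0.035,0,0,0,0,-1]
    - [0.017,-0.035,0,0,0,0,-1]
    - [0.017,-0.035,0,0,0,0,-1]
    - [0.017,-0.035,0,0,0,0,-1]

```text
t: 3.4
tcp_pos: [0.4773, -0.1291, 0.2406]
tool_rot: [1.0, 0.0, -0.0, -0.0]
force: [1.1, -1.0, -0.8]
finger_gap: 0.651
gripper_force: 32.4
```

>>> drive_tool:
  plan:
    - [0.017,-0.035,0,0,0,0,-1]
    - [0.017,-0.035,0,0,0,0,-1]
    - [0.017,-0.035,0,0,0,0,-1]
    - [0.017,-0.035,0,0,0,0,-1]
    - [0.017,-0.035,0,0,0,0,-1]
    - [0.017,-0.035,0,0,0,0,-1]
    - [0.017,-0.035,0,0,0,0,-1]
    - [0.01,-0.035,0,0,0,0,-1]
    - [0.01,-0.035,0,0,0,0,-1]
    - [0,-0.02,0,0,0,0,-1]

```text
t: 4.4
tcp_pos: [0.6165, 0.2071, 0.2404]
tool_rot: [1.0, 0.001, 0.0, -0.0]
force: [0.3, -0.8, -1.6]
finger_gap: 0.65
gripper_force: 32.5
```

>>> drive_tool:
  plan:
    - [0,0,0,0,0,0,-1]
    - [0,0,0,0,0,0,-1]

```text
t: 4.6
tcp_pos: [0.6153, 0.2043, 0.2401]
tool_rot: [1.0, 0.001, -0.001, 0.0]
force: [0.3, 0.5, -1.9]
finger_gap: 0.648
gripper_force: 32.5
```

>>> drive_tool:
  plan:
    - [0.003,-0.02,0,0,0,0,-1]
    - [0,0,0.03,0,0,0,-1]
    - [0,0,0.03,0,0,0,-1]
    - [0,0,0.02,0,0,0,-1]
    - [0,0,0,0,0,0,-1]
    - [0,0,0,0,0,0,-1]

```text
t: 5.2
tcp_pos: [0.6194, 0.2239, 0.1606]
tool_rot: [1.0, -0.0, -0.0, -0.0]
force: [-0.0, -0.7, -0.2]
finger_gap: 0.65
gripper_force: 32.5
```

Run:
```python
from h import *
s=snap('scene','s1.png');W=cloud(s)
st=manip.sense();print(st['tcp_pos'])
z=W[...,2]
for lo,hi in((.03,.05),(.05,.07),(.07,.09),(.09,.11),(.11,.13)):
    m=(abs(W[...,0]-.618)<.05)&(abs(W[...,1]-.2245)<.05)&(z>lo)&(z<hi)
    p=W[m][:,:2]
    if len(p)>20: print(lo,len(p),fitc(p,.028).round(4), p[:,1].min().round(4),p[:,1].max().round(4))
t=snap('top');W=cloud(t)
m=(abs(W[...,0]-.618)<.05)&(abs(W[...,1]-.2245)<.05)&(W[...,2]>.17)&(W[...,2]<.21); print(m.sum(), W[m].mean(0) if m.any() else 0)
cv2.imwrite('pics/c1.png',cv2.resize(cv2.cvtColor(s['image'],cv2.COLOR_RGB2BGR)[180:400,240:500],None,fx=2.5,fy=2.5))
```

```text
[0.62003751 0.22411542 0.16155721]
0.03 86 [0.6177 0.2254] 0.2009 0.2529
0.05 89 [0.6178 0.2253] 0.1989 0.2531
0.07 101 [0.6179 0.2253] 0.199 0.253
0.09 127 [0.6183 0.225 ] 0.1987 0.2528
0.11 176 [0.6193 0.225 ] 0.1987 0.2525
81 [0.61190875 0.19154606 0.19393966]
```

View pics/c1.png

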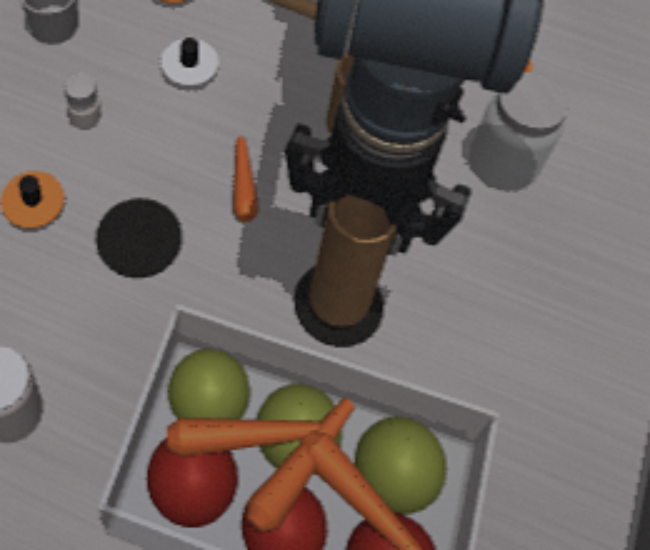

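The held tube stands upright at crop pixels (345,260), centred over the tub mat at (340,305). I'll lower it.

>>> drive_tool:
  plan:
    - [0,0,0.007,0,0,0,-1]
    - [0,0,0.007,0,0,0,-1]
    - [0,0,0.002,0,0,0,-1]
    - [0,0,0,0,0,0,-1]
    - [0,0,0,0,0,0,-1]

```text
t: 5.8
tcp_pos: [0.6195, 0.2244, 0.1456]
tool_rot: [1.0, 0.0, 0.001, -0.0]
force: [-0.6, 0.1, 5.6]
finger_gap: 0.652
gripper_force: 32.8
```

>>> drive_tool:
  plan:
    - [0,0,0,0,0,0,1]
    - [0,0,0,0,0,0,1]
    - [0,0,0,0,0,0,1]
    - [0,0,0,0,0,0,1]
    - [0,0,0,0,0,0,1]
    - [0,0,-0.01,0,0,0,1]
    - [0,0,-0.03,0,0,0,1]
    - [0,0,-0.03,0,0,0,1]
    - [0,0,-0.02,0,0,0,1]
    - [0,0,-0.01,0,0,0,1]

```text
t: 6.8
tcp_pos: [0.6202, 0.2245, 0.2477]
tool_rot: [1.0, 0.0, 0.003, -0.0]
force: [-0.0, 0.6, 0.0]
finger_gap: 0.999
gripper_force: 0.0
```

>>> drive_tool:
  plan:
    - [-0.032,0.009,0,0,0,0,1]
    - [-0.032,0.009,0,0,0,0,1]
    - [-0.032,0.009,0,0,0,0,1]
    - [-0.032,0.009,0,0,0,0,1]
    - [-0.032,0.009,0,0,0,0,1]
    - [-0.033,0.0075,0.02,0,0,0,1]
    - [0,0,0.03,0,0,0,1]
    - [0,0,0.03,0,0,0,1]
    - [0,0,0,0,0,0,1]
    - [0,0,0,0,0,0,1]

```text
t: 7.8
tcp_pos: [0.426, 0.1716, 0.1643]
tool_rot: [1.0, 0.0, -0.001, 0.0]
force: [0.7, 0.6, 0.6]
finger_gap: 1.001
gripper_force: 0.0
```

>>> drive_tool:
  plan:
    - [0,0,0.03,0,0,0,1]
    - [0,0,0.03,0,0,0,1]
    - [0,0,0.03,0,0,0,1]
    - [0,0,0.012,0,0,0,1]
    - [0,0,0,0,0,0,1]
    - [0,0,0,0,0,0,-1]
    - [0,0,0,0,0,0,-1]
    - [0,0,0,0,0,0,-1]
    - [0,0,0,0,0,0,-1]
    - [0,0,0,0,0,0,-1]

```text
t: 8.8
tcp_pos: [0.4273, 0.1719, 0.0639]
tool_rot: [1.0, 0.0, 0.002, -0.0]
force: [-0.4, -0.5, 7.0]
finger_gap: 0.651
gripper_force: 31.2
```

>>> drive_tool:
  plan:
    - [0,0,0,0,0,0,-1]
    - [0,0,0,0,0,0,-1]

```text
t: 9.0
tcp_pos: [0.4273, 0.1719, 0.0639]
tool_rot: [1.0, 0.0, 0.002, -0.0]
force: [-0.1, -0.7, 6.9]
finger_gap: 0.653
gripper_force: 31.2
```

>>> drive_tool:
  plan:
    - [0,0,-0.01,0,0,0,-1]
    - [0,0,-0.03,0,0,0,-1]
    - [0,0,-0.03,0,0,0,-1]
    - [0,0,-0.03,0,0,0,-1]
    - [0.01,0.02,-0.01,0,0,0,-1]
    - [0.02,0.035,0,0,0,0,-1]
    - [0.02,0.035,0,0,0,0,-1]
    - [0.02,0.035,0,0,0,0,-1]
    - [0.02,0.035,0,0,0,0,-1]
    - [0.02,0.035,0,0,0,0,-1]

```text
t: 10.0
tcp_pos: [0.5364, -0.0247, 0.1733]
tool_rot: [1.0, 0.0, 0.0, 0.0]
force: [1.2, -0.5, -1.5]
finger_gap: 0.648
gripper_force: 32.3
```

>>> drive_tool:
  plan:
    - [0.02,0.035,0,0,0,0,-1]
    - [0.02,0.035,0,0,0,0,-1]
    - [0.02,0.035,0,0,0,0,-1]
    - [0.02,0.035,0,0,0,0,-1]
    - [0.02,0.035,0,0,0,0,-1]
    - [0.013,0.0315,0,0,0,0,-1]
    - [0,0,0.03,0,0,0,-1]
    - [0,0,0.03,0,0,0,-1]
    - [0,0,0.02,0,0,0,-1]
    - [0,0,0,0,0,0,-1]

```text
t: 11.0
tcp_pos: [0.6464, -0.2284, 0.0893]
tool_rot: [1.0, 0.0, -0.004, -0.002]
force: [-0.8, 0.0, -0.4]
finger_gap: 0.652
gripper_force: 32.3
```

```bash
cat >> h.py <<'E'
def slices(W,xy,bins,r):
    for lo,hi in bins:
        m=(abs(W[...,0]-xy[0])<.045)&(abs(W[...,1]-xy[1])<.045)&(W[...,2]>lo)&(W[...,2]<hi)
        p=W[m][:,:2]
        if len(p)>20: print(lo,len(p),fitc(p,r).round(4),p[:,1].min().round(4),p[:,1].max().round(4))
E
python3 - <<'E'
from h import *
s=snap('scene','s2.png');W=cloud(s)
print(manip.sense()['tcp_pos'])
slices(W,(.649,-.2295),((.03,.045),(.045,.06),(.06,.08)),.028)
print('tall',topfit(W,(.618,.225),.174,.028))
W=cloud(snap('top','t2.png'));print('tall',topfit(W,(.618,.225),.174,.028))
E
```

```text
[ 0.64792844 -0.22905351  0.09136888]
0.03 74 [ 0.6699 -0.1868] -0.2408 -0.1993
0.045 82 [ 0.6728 -0.1913] -0.2483 -0.1988
0.06 120 [ 0.6414 -0.2262] -0.2534 -0.1991
tall [6.193e-01 2.262e-01 2.870e-02 6.201e-01 2.269e-01 1.747e-01 2.370e+02]
tall [6.210e-01 2.260e-01 2.840e-02 6.212e-01 2.265e-01 1.741e-01 1.330e+02]
```

Run:
```python
import cv2
a=cv2.imread('pics/s2.png')[140:340,80:340];b=cv2.imread('pics/t2.png')[60:260,150:480]
cv2.imwrite('pics/c2.png',cv2.hconcat([cv2.resize(a,(390,300)),cv2.resize(b,(400,300))]))
```

```text
(no output)
```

View pics/c2.png

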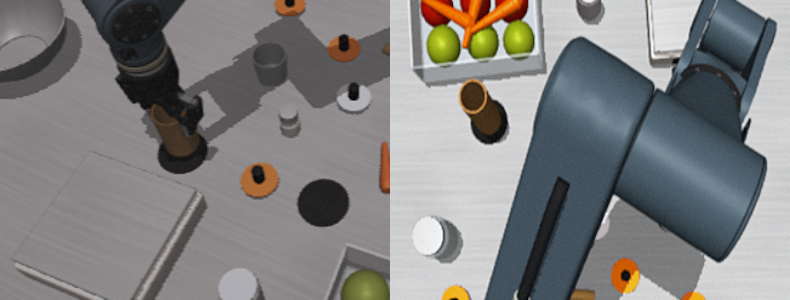

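The tall tube stands on the tub mat (480,100 in the right crop). The short tube hangs over the scale mat (180,140 in the left crop). I'll set it down.

>>> drive_tool:
  plan:
    - [0.0015,0,0.01,0,0,0,-1]
    - [0,0,0.008,0,0,0,-1]
    - [0,0,0.004,0,0,0,-1]
    - [0,0,0.002,0,0,0,-1]
    - [0,0,0,0,0,0,-1]
    - [0,0,0,0,0,0,-1]

```text
t: 11.7
tcp_pos: [0.6509, -0.2298, 0.0685]
tool_rot: [1.0, 0.0, 0.0, 0.0]
force: [-0.4, 0.6, -0.4]
finger_gap: 0.647
gripper_force: 32.3
```

Height 0.0685 leaves the underside at about 4.6 mm. I'll go down 1 mm more, release and rise.

>>> drive_tool:
  plan:
    - [0,0,0.001,0,0,0,-1]
    - [0,0,0,0,0,0,1]
    - [0,0,0,0,0,0,1]
    - [0,0,0,0,0,0,1]
    - [0,0,0,0,0,0,1]
    - [0,0,0,0,0,0,1]
    - [0,0,-0.01,0,0,0,1]
    - [0,0,-0.03,0,0,0,1]
    - [0,0,-0.03,0,0,0,1]
    - [0,0,-0.03,0,0,0,1]

```text
t: 12.7
tcp_pos: [0.6507, -0.2297, 0.169]
tool_rot: [1.0, 0.0, 0.0, 0.0]
force: [-0.1, -0.2, 0.2]
finger_gap: 0.999
gripper_force: 0.0
```

>>> drive_tool:
  plan:
    - [-0.015,-0.015,-0.02,0,0,0,1]
    - [-0.03,-0.03,0,0,0,0,1]
    - [-0.03,-0.03,0,0,0,0,1]
    - [-0.03,-0.03,0,0,0,0,1]
    - [-0.03,-0.03,0,0,0,0,1]
    - [-0.03,-0.03,0,0,0,0,1]
    - [-0.03,-0.03,0,0,0,0,1]
    - [-0.024,-0.024,0,0,0,0,1]
    - [0,0,0,0,0,0,1]
    - [0,0,0,0,0,0,1]

```text
t: 13.7
tcp_pos: [0.4319, -0.0106, 0.1882]
tool_rot: [1.0, 0.001, 0.001, 0.0]
force: [-0.3, 0.0, -0.3]
finger_gap: 0.998
gripper_force: 0.0
```

Run:
```python
from h import *
print(manip.sense()['tcp_pos'])
for n in('scene','top'):
    W=cloud(snap(n,n+'3.png'))
    for k,a in(('short',((.6495,-.2295),.099,.028)),('lid',((.432,-.0105),.044,.01)),('cup',((.4415,-.1725),.06,.031))):
        try: print(n,k,topfit(W,*a))
        except Exception as e: print(n,k,'hidden')
```

```text
[ 0.431936   -0.0105774   0.18822489]
scene short [ 6.466e-01 -2.292e-01  2.930e-02  6.487e-01 -2.284e-01  9.930e-02
  1.830e+02]
scene lid [ 4.326e-01 -1.070e-02  1.010e-02  4.326e-01 -1.010e-02  4.570e-02
  4.400e+01]
scene cup [ 4.398e-01 -1.710e-01  3.280e-02  4.403e-01 -1.731e-01  6.030e-02
  1.440e+02]
top short [ 6.485e-01 -2.296e-01  2.800e-02  6.481e-01 -2.293e-01  9.800e-02
  1.190e+02]
top lid [ 0.  0.  0. nan nan nan  0.]
top cup [ 4.420e-01 -1.721e-01  3.070e-02  4.439e-01 -1.728e-01  5.890e-02
  9.500e+01]h.py:25: RuntimeWarning: Mean of empty slice.
  return np.round([*c,rr,*p[:,:2].mean(0),np.median(p[:,2]),len(p)],4)
  ret = um.true_divide(
  return _methods._mean(a, axis=axis, dtype=dtype,
  ret = ret.dtype.type(ret / rcount)
```

>>> drive_tool:
  plan:
    - [0,0,0.03,0,0,0,1]
    - [0,0,0.03,0,0,0,1]
    - [0,0,0.03,0,0,0,1]
    - [0,0,0.03,0,0,0,0.3]
    - [0,0,0.02,0,0,0,0]
    - [0,0,0.013,0,0,0,0]
    - [0,0,0,0,0,0,-0.2]
    - [0,0,0,0,0,0,-0.2]
  newtons: 25

```text
t: 14.6
tcp_pos: [0.4326, -0.0116, 0.0341]
tool_rot: [1.0, -0.0, 0.0, 0.0]
force: [-1.5, -0.1, 0.8]
finger_gap: 0.399
gripper_force: 0.0
```

>>> drive_tool:
  plan:
    - [0,-0.001,0,0,0,0,-1]
    - [0,0,0,0,0,0,-1]
    - [0,0,0,0,0,0,-1]
    - [0,0,0,0,0,0,-1]
    - [0,0,0,0,0,0,-1]
  newtons: 40

```text
t: 15.1
tcp_pos: [0.4322, -0.01, 0.035]
tool_rot: [1.0, 0.0, 0.001, 0.0]
force: [-0.1, -0.3, 6.3]
finger_gap: 0.22
gripper_force: 39.5
```

>>> drive_tool:
  plan:
    - [0,0,-0.01,0,0,0,-1]
    - [0,0,-0.03,0,0,0,-1]
    - [0,0,-0.04,0,0,0,-1]
    - [0,0,-0.04,0,0,0,-1]
    - [0.02,0.02,-0.02,0,0,0,-1]
    - [0.03,0.03,0,0,0,0,-1]
    - [0.03,0.03,0,0,0,0,-1]
    - [0.03,0.03,0,0,0,0,-1]
    - [0.03,0.03,0,0,0,0,-1]
    - [0.03,0.03,0,0,0,0,-1]

```text
t: 16.1
tcp_pos: [0.602, -0.1805, 0.1747]
tool_rot: [1.0, 0.0, -0.001, -0.0]
force: [0.5, 0.8, 0.2]
finger_gap: 0.217
gripper_force: 39.2
```

>>> drive_tool:
  plan:
    - [0.03,0.03,0,0,0,0,-1]
    - [0.016,0.02,0,0,0,0,-1]
    - [0,0,0,0,0,0,-1]
    - [0,0,0,0,0,0,-1]
    - [0,0,0,0,0,0,-1]

```text
t: 16.6
tcp_pos: [0.6463, -0.2283, 0.174]
tool_rot: [1.0, 0.0, -0.001, -0.001]
force: [0.0, 0.8, -1.0]
finger_gap: 0.213
gripper_force: 39.2
```

Run:
```python
from h import *
s=snap('scene','s4.png');W=cloud(s)
print(manip.sense()['tcp_pos'],manip.sense()['tool_rot'])
for h in(.139,.144,.148): 
    print(h,topfit(W,(.648,-.2295),h,.031,R=.05,tol=.003))
print(topfit(W,(.648,-.2295),.099,.028,R=.04))
cv2.imwrite('pics/c4.png',cv2.resize(s['image'][100:300,100:300,::-1],None,fx=3,fy=3))
```

```text
[ 0.64646467 -0.22825203  0.17420982] [ 9.99999103e-01  6.46621291e-04 -9.83960843e-04 -6.39139887e-04]
0.139 [ 0.  0.  0. nan nan nan  0.]
0.144 [ 0.  0.  0. nan nan nan  0.]
0.148 [ 6.736e-01 -2.306e-01  1.000e-04  6.736e-01 -2.306e-01  1.499e-01
  1.000e+00]
[ 6.487e-01 -2.290e-01  2.870e-02  6.547e-01 -2.207e-01  9.950e-02
  1.270e+02]h.py:25: RuntimeWarning: Mean of empty slice.
  return np.round([*c,rr,*p[:,:2].mean(0),np.median(p[:,2]),len(p)],4)
  ret = um.true_divide(
  return _methods._mean(a, axis=axis, dtype=dtype,
  ret = ret.dtype.type(ret / rcount)
```

View pics/c4.png

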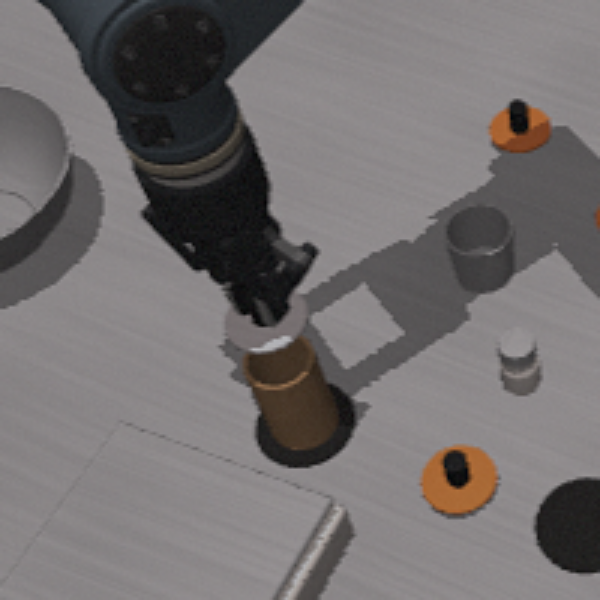

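The lid is held level at about (265,330), above the tube's mouth at (285,370). I'll measure the disc where it is now.

Run:
```python
from h import *
s=dict(np.load('/tmp/scene.npz'));W=cloud(s);im=s['image'].astype(int)
br=(im.min(2)>110)&(im.max(2)-im.min(2)<30)
m=(np.hypot(W[...,0]-.647,W[...,1]+.229)<.045)&(W[...,2]>.13)&(W[...,2]<.165)
p=W[m]; print(len(p),np.percentile(p[:,2],[1,20,50,80,99]).round(4))
d=p[(p[:,2]>.149)&(p[:,2]<.158)]; print(len(d),cv2.minEnclosingCircle(d[:,:2].astype(np.float32)),d.min(0),d.max(0))
# fit plane for tilt
A=np.c_[d[:,:2],np.ones(len(d))];print(np.linalg.lstsq(A,d[:,2],rcond=None)[0])
```

```text
316 [0.1515 0.1535 0.1548 0.1561 0.1641]
303 ((0.6453557014465332, -0.22729794681072235), 0.032554712146520615) [ 0.61368914 -0.25968927  0.14993243] [ 0.6751286  -0.19571266  0.15778859]
[-0.01161158 -0.00197208  0.16180159]
```

>>> drive_tool:
  plan:
    - [0.002,0.0015,0,0,0,0,-1]
    - [0,0,0.02,0,0,0,-1]
    - [0,0,0.01,0,0,0,-1]
    - [0,0,0.006,0,0,0,-1]
    - [0,0,0.006,0,0,0,-1]
    - [0,0,0.004,0,0,0,-1]
    - [0,0,0,0,0,0,-1]
    - [0,0,0,0,0,0,-1]

```text
t: 17.45
tcp_pos: [0.6499, -0.2314, 0.1286]
tool_rot: [1.0, 0.0, 0.0, 0.0]
force: [-0.2, 0.6, -0.6]
finger_gap: 0.219
gripper_force: 39.2
```

>>> drive_tool:
  plan:
    - [0,0,0.002,0,0,0,-1]
    - [0,0,0.002,0,0,0,-1]
    - [0,0,0.0005,0,0,0,-1]
    - [0,0,0,0,0,0,-1]
    - [0,0,0,0,0,0,-1]

```text
t: 17.95
tcp_pos: [0.6498, -0.2313, 0.1241]
tool_rot: [1.0, 0.0, 0.0, 0.0]
force: [-0.2, 0.2, 1.4]
finger_gap: 0.215
gripper_force: 39.4
```

>>> drive_tool:
  plan:
    - [0,0,0,0,0,0,0.3]
    - [0,0,0,0,0,0,0.3]
    - [0,0,0,0,0,0,0.3]
    - [0,0,0,0,0,0,0.3]
    - [0,0,-0.01,0,0,0,0.3]
    - [0,0,-0.03,0,0,0,0.5]
    - [0,0,-0.03,0,0,0,1]
    - [-0.02,-0.01,0,0,0,0,1]
    - [-0.03,-0.01,0,0,0,0,1]
    - [-0.03,-0.01,0,0,0,0,1]

```text
t: 18.95
tcp_pos: [0.5693, -0.2011, 0.195]
tool_rot: [1.0, 0.0, 0.001, 0.001]
force: [0.4, -0.5, 0.1]
finger_gap: 1.006
gripper_force: 0.0
```

>>> drive_tool:
  plan:
    - [-0.03,-0.01,0,0,0,0,1]
    - [-0.03,-0.01,0,0,0,0,1]
    - [-0.03,-0.009,0,0,0,0,1]
    - [-0.03,0,0,0,0,0,1]
    - [-0.008,0,0.02,0,0,0,1]
    - [0,0,0.03,0,0,0,1]
    - [0,0,0,0,0,0,1]
    - [0,0,0,0,0,0,1]

```text
t: 19.75
tcp_pos: [0.442, -0.1726, 0.1443]
tool_rot: [1.0, 0.0, 0.0, 0.0]
force: [0.0, -0.6, 0.8]
finger_gap: 0.998
gripper_force: 0.0
```

Run:
```python
from h import *
print(manip.sense()['tcp_pos'])
for n in('scene','top'):
    s=snap(n,n+'5.png');W=cloud(s)
    for k,a in(('disc',((.6485,-.2295),.103,.031)),('knob',((.6485,-.2295),.133,.01)),('cup',((.4415,-.1725),.06,.031))):
        print(n,k,topfit(W,*a))
    if n=='scene':cv2.imwrite('pics/c5.png',cv2.resize(s['image'][100:300,100:300,::-1],None,fx=3,fy=3))
```

```text
[ 0.44202222 -0.17256904  0.14430694]
scene disc [ 6.472e-01 -2.291e-01  3.240e-02  6.510e-01 -2.258e-01  1.048e-01
  3.730e+02]
scene knob [ 6.493e-01 -2.303e-01  1.140e-02  6.491e-01 -2.289e-01  1.339e-01
  6.500e+01]
scene cup [ 4.399e-01 -1.721e-01  3.190e-02  4.396e-01 -1.720e-01  6.010e-02
  1.330e+02]
top disc [ 6.493e-01 -2.300e-01  3.120e-02  6.479e-01 -2.297e-01  1.030e-01
  3.920e+02]
top knob [ 6.492e-01 -2.308e-01  1.050e-02  6.488e-01 -2.296e-01  1.322e-01
  5.400e+01]
top cup [ 0.  0.  0. nan nan nan  0.]h.py:25: RuntimeWarning: Mean of empty slice.
  return np.round([*c,rr,*p[:,:2].mean(0),np.median(p[:,2]),len(p)],4)
  ret = um.true_divide(
  return _methods._mean(a, axis=axis, dtype=dtype,
  ret = ret.dtype.type(ret / rcount)
```

View pics/c5.png

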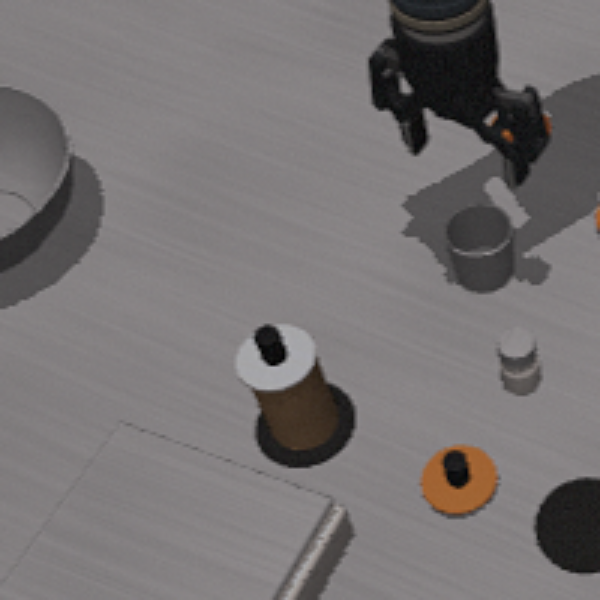

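The lid is seated flat on the short tube, with its disc at (277,355) and disc top at 0.103 as it must be. The cup at (481,250) is next.

>>> drive_tool:
  plan:
    - [-0.0005,0,0.03,0,0,0,1]
    - [0,0,0.03,0,0,0,1]
    - [0,0,0.03,0,0,0,1]
    - [0,0,0.024,0,0,0,1]
    - [0,0,0,0,0,0,1]
    - [0,0,0,0,0,0,-1]
    - [0,0,0,0,0,0,-1]
    - [0,0,0,0,0,0,-1]
    - [0,0,0,0,0,0,-1]
    - [0,0,0,0,0,0,-1]
  newtons: 40

```text
t: 20.85
tcp_pos: [0.4423, -0.173, 0.0316]
tool_rot: [1.0, 0.0, 0.002, 0.001]
force: [0.3, 0.2, 8.1]
finger_gap: 0.698
gripper_force: 42.6
```

>>> drive_tool:
  plan:
    - [0,0,0,0,0,0,-1]
    - [0,0,0,0,0,0,-1]
    - [0,0,-0.01,0,0,0,-1]
    - [0,0,-0.01,0,0,0,-1]
    - [0,0,0,0,0,0,-1]

```text
t: 21.35
tcp_pos: [0.4419, -0.1728, 0.0515]
tool_rot: [1.0, 0.0, 0.001, 0.001]
force: [-0.4, 0.5, -0.9]
finger_gap: 0.701
gripper_force: 43.5
```

>>> drive_tool:
  plan:
    - [0,0,-0.03,0,0,0,-1]
    - [0,0,-0.04,0,0,0,-1]
    - [0,0,-0.03,0,0,0,-1]
    - [0.015,-0.015,0,0,0,0,-1]
    - [0.03,-0.03,0,0,0,0,-1]
    - [0.03,-0.03,0,0,0,0,-1]
    - [0.03,-0.03,0,0,0,0,-1]
    - [0.03,-0.03,0,0,0,0,-1]
    - [0.03,-0.03,0,0,0,0,-1]
    - [0.0285,-0.0345,0,0,0,0,-1]

```text
t: 22.35
tcp_pos: [0.6354, 0.0283, 0.1496]
tool_rot: [1.0, 0.0, -0.0, 0.0]
force: [0.7, -0.6, -1.3]
finger_gap: 0.696
gripper_force: 44.2
```

>>> drive_tool:
  plan:
    - [0,0,0.03,0,0,0,-1]
    - [0,0,0.03,0,0,0,-1]
    - [0,0,0.03,0,0,0,-1]
    - [0,0,0,0,0,0,-1]
    - [0,0,0,0,0,0,-1]

```text
t: 22.85
tcp_pos: [0.634, 0.0273, 0.0595]
tool_rot: [1.0, 0.0, -0.001, -0.0]
force: [1.5, -0.0, -1.2]
finger_gap: 0.698
gripper_force: 44.1
```

Run:
```python
from h import *
print(manip.sense()['tcp_pos'])
s=snap('scene','s6.png');W=cloud(s)
print(topfit(W,(.635,.027),.084,.031,R=.045))
cv2.imwrite('pics/c6.png',cv2.resize(s['image'][150:350,180:380,::-1],None,fx=3,fy=3))
```

```text
[0.63404642 0.02731113 0.05947418]
[6.375e-01 2.930e-02 4.230e-02 6.483e-01 2.990e-02 8.550e-02 9.500e+01]
```

View pics/c6.png

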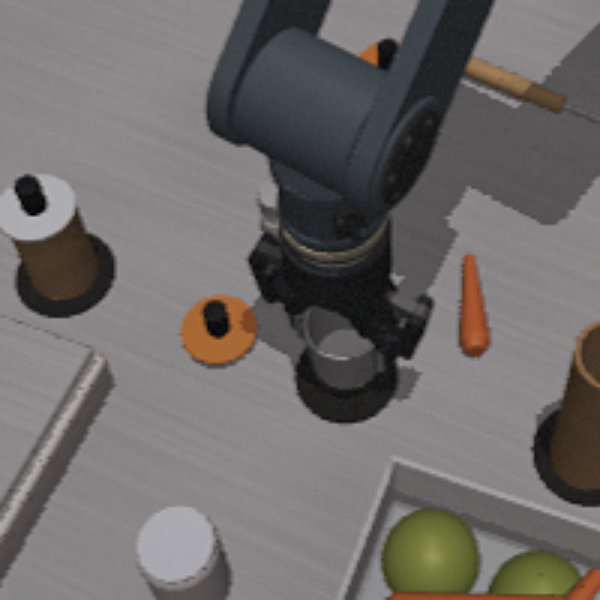

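The cup hangs upright at (342,335) over the middle mat at (346,380), clear of the orange lid at (218,330). I'll lower and release it.

>>> drive_tool:
  plan:
    - [0.001,0,0.01,0,0,0,-1]
    - [0,0,0.008,0,0,0,-1]
    - [0,0,0.004,0,0,0,-1]
    - [0,0,0.002,0,0,0,-1]
    - [0,0,0,0,0,0,-1]
    - [0,0,0,0,0,0,-1]

```text
t: 23.5
tcp_pos: [0.6358, 0.0272, 0.0359]
tool_rot: [1.0, 0.0, 0.0, 0.0]
force: [-0.1, -0.9, -1.5]
finger_gap: 0.697
gripper_force: 44.1
```

>>> drive_tool:
  plan:
    - [0,0,0.001,0,0,0,-1]
    - [0,0,0,0,0,0,1]
    - [0,0,0,0,0,0,1]
    - [0,0,0,0,0,0,1]
    - [0,0,0,0,0,0,1]
    - [0,0,0,0,0,0,1]
    - [0,0,-0.01,0,0,0,1]
    - [0,0,-0.03,0,0,0,1]
    - [0,0,-0.04,0,0,0,1]
    - [0,0,-0.04,0,0,0,1]

```text
t: 24.5
tcp_pos: [0.6352, 0.0273, 0.1562]
tool_rot: [1.0, 0.0, -0.0, -0.0]
force: [0.6, 0.8, 0.4]
finger_gap: 0.998
gripper_force: 0.0
```

>>> drive_tool:
  plan:
    - [-0.02,0,-0.04,0,0,0,1]
    - [-0.04,0,-0.04,0,0,0,1]
    - [-0.04,0,0,0,0,0,1]
    - [-0.04,0,0,0,0,0,1]
    - [-0.04,0,0,0,0,0,1]
    - [0,0,0,0,0,0,1]
    - [0,0,0,0,0,0,1]

```text
t: 25.2
tcp_pos: [0.4599, 0.0272, 0.2311]
tool_rot: [1.0, 0.0, 0.001, 0.0]
force: [1.1, -0.7, 0.0]
finger_gap: 1.004
gripper_force: 0.0
```

```bash
python3 -W ignore - <<'E'
from h import *
for n in('scene','top'):
    s=snap(n,n+'7.png');W=cloud(s)
    for k,a in(('tall',((.618,.225),.174,.028)),('short disc',((.6485,-.2295),.103,.031)),('knob',((.6485,-.2295),.133,.01)),('cup',((.635,.027),.064,.031)),('jar',((.405,.326),.115,.036))):
        print(n,k,topfit(W,*a))
E
```

```text
scene tall [6.195e-01 2.272e-01 2.900e-02 6.202e-01 2.265e-01 1.745e-01 2.280e+02]
scene short disc [ 6.483e-01 -2.300e-01  3.200e-02  6.510e-01 -2.259e-01  1.049e-01
  3.690e+02]
scene knob [ 6.492e-01 -2.295e-01  1.040e-02  6.494e-01 -2.287e-01  1.341e-01
  6.300e+01]
scene cup [6.337e-01 2.780e-02 3.190e-02 6.326e-01 2.720e-02 6.460e-02 1.590e+02]
scene jar [4.039e-01 3.266e-01 3.220e-02 4.065e-01 3.265e-01 1.168e-01 5.200e+02]
top tall [6.207e-01 2.255e-01 2.820e-02 6.201e-01 2.260e-01 1.738e-01 1.440e+02]
top short disc [ 6.495e-01 -2.306e-01  3.110e-02  6.480e-01 -2.296e-01  1.030e-01
  4.000e+02]
top knob [ 6.490e-01 -2.304e-01  1.020e-02  6.487e-01 -2.296e-01  1.322e-01
  5.500e+01]
top cup [6.352e-01 2.780e-02 3.080e-02 6.355e-01 2.790e-02 6.330e-02 9.400e+01]
top jar [4.057e-01 3.258e-01 3.210e-02 4.054e-01 3.256e-01 1.151e-01 5.210e+02]
```

View pics/scene7.png

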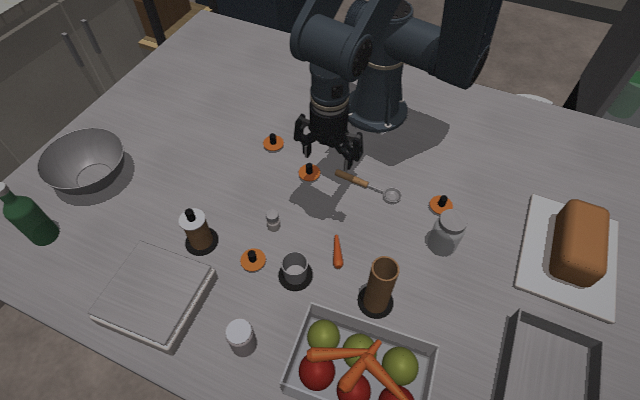

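The picture shows the lidded short tube at (197,232), the cup at (295,268) and the tall tube at (380,285), each centred on its mat to within about 2.5 mm. The jar at (445,232) has not moved, and the gripper is clear of everything.

```bash
python3 -c "
from station import manip
print(manip.sign_off())"
```

```text
the job is handed in; nothing more can be done
None
```

The job is done and handed in at about 25 s: the tall tube, cup and lidded short tube each stand within about 2.5 mm of their mat centres, and the jar is where it was.

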